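# Calibration swipe of a specimen measuring board

## Task

Calibrate the measuring board: starting right beside the upright stop block, run your fingertips along the ruled metal rail in one steady stroke towards the round key, lightly touching the rail or staying no more than about a centimetre above it. Just short of the key, come up over it, press it down gently with the fingertips and finish with the key still held down. Pick nothing up, and leave the shell, the bolts and the jar where they are.

Things in the scene. Friction and masses are not known exactly. Their poses are not given: they have to be found in the camera images.
- board: white measuring board fixed to the table: 170 mm (its x) by 420 mm (its y), 20 mm thick; 12 mm lip on the near edge. Origin: centre of its underside; z up. The straight aluminium rail on it is 30 mm wide, 400 mm long along board y, centre line at board x = +50 mm, flat top 30 mm above the table, ticks every 10 mm. Stop and key stand on its two ends; which is at which end varies
- stop: upright plain steel stop block fixed across one end of the rail: 70 mm (across the rail) by 20 mm (along the rail) by 40 mm high. Origin: centre of its underside, on the rail's centre line and top face, 150 mm from the rail's middle. The stroke starts beside it on the side facing the key
- key_top (a point): centre of the top face of the round push key (black disc 32 mm in diameter in a grey collar 48 mm in diameter and 12 mm high; its top is 22 mm above the rail when up), on the rail's centre line at the other end, 300 mm from the stop's origin; z up. Moves down with the key
- key (a joint): travel of the key in m: 0 up, 0.006 fully down; a spring pushes it back, about 4 N when fully down; it counts as pressed beyond 0.004
- shell_mid (a point): bystander: conical limpet shell 72 mm across, 28 mm high, loose on the board's bed; point half-way up its axis
- short_bolt_mid (a point): bystander: steel bolt with nut, about 55 mm long, 15 mm thick, lying loose on the board's bed; its centre
- long_bolt_mid (a point): bystander: steel bolt with nut, about 90 mm long, 17 mm thick, lying loose on the table beyond the rail; its centre
- jar_mid (a point): bystander: small glass jar with a dark lid, 56 mm across, 65 mm high, standing loose on the table beyond the rail; its centre

How it is judged:
On the way, in this order (a step that is already met when the one before it is completed fails the run):
1. the fingertips are at the rail beside the stop (within 65 mm of the stop's centre), touching it or less than 16 mm above it (horizontal distance between the grasp point and stop between 0.015 and 0.065 m and x of the grasp point in the frame of board between 0.034 and 0.066 m and y of the grasp point in the frame of board between -0.15 and 0.15 m and height (world z) of the grasp point below 0.065 m), for 0.1 s.
2. still over the rail (within 16 mm of its centre line, less than 16 mm above it), they pass 75 mm from the stop's centre (horizontal distance between the grasp point and stop between 0.075 and 0.12 m and x of the grasp point in the frame of board between 0.034 and 0.066 m and y of the grasp point in the frame of board between -0.15 and 0.15 m and height (world z) of the grasp point below 0.065 m).
3. still over the rail (within 16 mm of its centre line, less than 16 mm above it), they pass 110 mm from the stop's centre (horizontal distance between the grasp point and stop between 0.11 and 0.155 m and x of the grasp point in the frame of board between 0.034 and 0.066 m and y of the grasp point in the frame of board between -0.15 and 0.15 m and height (world z) of the grasp point below 0.065 m).
4. still over the rail (within 16 mm of its centre line, less than 16 mm above it), they pass 145 mm from the stop's centre (horizontal distance between the grasp point and stop between 0.145 and 0.19 m and x of the grasp point in the frame of board between 0.034 and 0.066 m and y of the grasp point in the frame of board between -0.15 and 0.15 m and height (world z) of the grasp point below 0.065 m).
5. still over the rail (within 16 mm of its centre line, less than 16 mm above it), they pass 175 mm from the stop's centre (horizontal distance between the grasp point and stop between 0.175 and 0.22 m and x of the grasp point in the frame of board between 0.034 and 0.066 m and y of the grasp point in the frame of board between -0.15 and 0.15 m and height (world z) of the grasp point below 0.065 m).
6. still over the rail (within 16 mm of its centre line, less than 16 mm above it), they pass 205 mm from the stop's centre (horizontal distance between the grasp point and stop between 0.205 and 0.25 m and x of the grasp point in the frame of board between 0.034 and 0.066 m and y of the grasp point in the frame of board between -0.15 and 0.15 m and height (world z) of the grasp point below 0.065 m).
7. the fingertips press the key down by more than 4 mm (value of joint key above 0.004 m and contact force between the fingers and key above 0.5 N), for 0.3 s.
At the end, for the whole second after the job is handed in: the fingertips hold the key more than 4 mm down; shell, bolts and jar are within 12 mm of where they began (all of step 7 and distance of each of shell_mid, short_bolt_mid, long_bolt_mid, jar_mid from where it was at the start of the episode below 0.012 m); the arm keeps its last pose, push and grip.
It fails at once if the shell, a bolt or the jar is lifted or moved by more than 12 mm (distance of any of shell_mid, short_bolt_mid, long_bolt_mid, jar_mid from where it was at the start of the episode above 0.012 m).
It fails at once if the fingers press on anything with more than 30 N (contact force between the fingers and anything else above 30 N).
It also fails if it takes over 45 s, if anything falls off the work surface, if the arm or the gripper's body presses on something with over 40 N, if the wrist force passes 120 N, or if a joint passes its speed limit or range.

## Robot

A 6-joint arm with a two-finger parallel gripper is mounted at the origin on the work surface. World frame = base frame: x ahead of the robot, y to its left, z up, the work surface at z = 0. Lengths are in m, angles in rad, forces in N, time in s.
With the tool pointing down it reaches from about 0.3 to 0.775 m from the base axis. Payload 14.6 kg.
Tool frame: the origin (TCP) lies at the very end of the fingers, on their centre line; the grasp point (between the pads) lies 19 mm behind it; y points along the fingers, z is the direction in which the jaws open and shut, and the axes are right-handed (so a half turn about y gives the same grasp; the last joint's range is limited). The gripper opens to 94 mm and grips with 3 to 60 N. Pads are 16 mm wide; open, the fingers measure 119 mm over their backs; the gripper's body (75 mm by 177 mm) begins 78 mm behind the grasp point.
Start: joints at [1.145, 0.3, 1.521, -0, 1.321, -0.067], TCP at [0.193, 0.515, 0.205] pointing down, gripper open.
Joint ranges: [-3.03, 3.03], [-0.79, 2.21], [0.23, 2.52], [-1.04, 4.18], [0, 3.07], [-2.55, 2.55]. Speed limits (rad/s): [2.22, 2.22, 2.57, 3.14, 3.14, 3.14].

## Interface

Orientations are given as [roll, pitch, yaw] about the fixed x, y, z axes, in that order (R = Rz(yaw) Ry(pitch) Rx(roll)).
In Python, from station import get_obs, camera, job gives the robot as it stands.
- The arm moves only by the tool step_arm, never from a script. Its argument "targets" is a list of rows, each a list of 6 numbers: the shift along the tool's x, y, z in mm, then the turn, a rotation vector about the tool's x, y, z in degrees. In form: [[dx, dy, dz, rx, ry, rz], ...]. A call has 1 to 12 rows; each row shifts and turns the commanded pose from where the row before left it, along the tool's axes as they then stand; what a row does not reach is not made up. A row lasts 1/8 s, in which the tool goes at most 62.5 mm and 10.7 degrees, less where a joint would pass 70% of its speed; a pose out of reach is approached as far as the arm can. A call is refused whole if a number of a shift passes 62.5 or a number of a turn 10.7, either way. A call with a gripper value outside its range is refused whole. "gripper" is the opening, from -1 (shut) to 1 (fully open), set as the call begins (left out, the last holds). The fingers move at their own pace and stop on an object; "squeeze" is the grip in N (left out, the last holds). Time passes only in rows, so rows that do not move let the fingers close. It gives the time, the measured TCP pose, the force and the opening at its end, in the units of the state.
- get_obs(): the state, without advancing time (a new reading comes with each control period).
- camera(name): name is "scene" or "top" or "wrist"; returns a dict with "pixels" (420x560x3 uint8, red, green, blue), "intrinsics" (3x3 intrinsics, pixels), "R" (3x3) and "t" (3): a world point X has camera coordinates R X + t; the wrist camera has in their place "tool_from_camera" (4x4, takes a point from camera to tool coordinates, whose origin is the TCP and whose axes are the tool frame's). Camera axes: x right, y down, z forward; pixel columns grow to the right and rows downward; lengths in m; the calibration is good to about 2 mm. The wrist camera is an equidistant fisheye: a pixel r from the principal point sees the ray r / f radians off the axis. A picture is of the moment at which its call begins: read the wrist's pose just before it. There is no depth.
- job.hand_in(): hands the job in, once; it reports no verdict.
The state is a dict: "time_s": time; "qpos": joint angles; "joint_vel": joint speeds; "tau": joint torques, N m; "ee_pos": TCP position; "eef_rot": TCP orientation; "force": force on the tool from outside, world axes, zero at the start; "moment": the same for the moment, N m; "grip_width": finger opening in m.
Only numpy, scipy, OpenCV 4.12 (cv2) and the standard library are available. Lean on these libraries where they do the work, as an engineer would, in place of code of your own. Each camera call takes 0.05 s, during which the arm holds its last target.

## Working session

There is one attempt and no reset: what is moved stays moved. The work goes in short steps, Python scripts to look and compute and a tool call to move; the robot and the scene stay as the last step left them, time stands still between calls to the robot, and variables do not carry over. Pictures are saved under pics/ and viewed, and the job is handed in when it is done.

Besides the shell and the picture viewer there is one more tool, called after "Call:" by a JSON object that holds its "method" and its "body". step_arm: Moves the arm, as the interface text tells. Its arguments: {"type":"object","properties":{"targets":{"type":"array","items":{"type":"array","items":{"type":"number"}}},"gripper":{"type":"number"},"squeeze":{"type":"number"}},"required":["targets"]}

```bash
mkdir -p pics
python3 - <<'E'
from station import get_obs,camera
import cv2,pickle
o=get_obs();print({k:o[k] for k in('time_s','ee_pos','eef_rot','force','grip_width')})
d={}
for n in('scene','top','wrist'):
    c=camera(n);d[n]=c;cv2.imwrite(f'pics/{n}0.png',c['pixels'][:,:,::-1])
    print(n,c['intrinsics'],c.get('R'),c.get('t'),c.get('tool_from_camera'))
pickle.dump(d,open('c0.pkl','wb'))
E
```

```text
{'time_s': 0.0, 'ee_pos': array([0.1930191, 0.5147191, 0.204867 ]), 'eef_rot': array([-1.57200175e+00,  6.92795890e-05, -3.58806139e-01]), 'force': array([0.2675294 , 0.18955114, 0.13132494]), 'grip_width': 0.09429948002943468}
scene [[537.26549869   0.         275.42590282]
 [  0.         537.26549869 209.40796834]
 [  0.           0.           1.        ]] [[-0.80375838  0.59482717  0.01237375]
 [ 0.31910933  0.4485621  -0.83484207]
 [-0.50213714 -0.66706272 -0.55035045]] [ 0.44862728 -0.13561485  1.32383586] None
top [[440.36243659   0.         283.85148591]
 [  0.         440.36243659 206.44520396]
 [  0.           0.           1.        ]] [[ 0.00408763 -0.99997563 -0.00565968]
 [-0.99918569 -0.00385709 -0.04016305]
 [ 0.04014024  0.00581924 -0.99917711]] [0.04254197 0.58998136 0.69268449] None
wrist [[325.1922621    0.         280.88095986]
 [  0.         325.1922621  206.80406089]
 [  0.           0.           1.        ]] None None [[ 2.16116678e-04  9.70669853e-01  2.40416285e-01 -7.07220212e-02]
 [-6.75434553e-06 -2.40416290e-01  9.70669876e-01 -1.79879364e-01]
 [ 9.99999977e-01 -2.11401804e-04 -4.54017303e-05 -1.09252934e-04]
 [ 0.00000000e+00  0.00000000e+00  0.00000000e+00  1.00000000e+00]]
```

View pics/scene0.png

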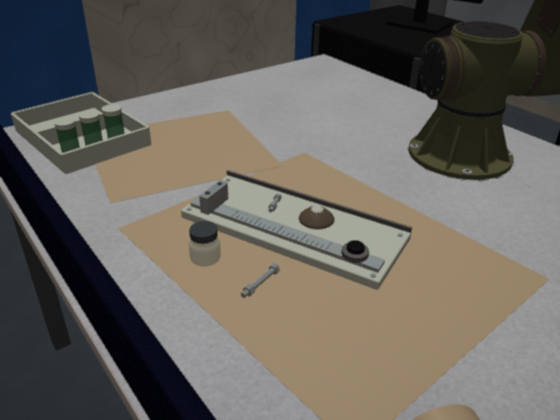

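View pics/top0.png

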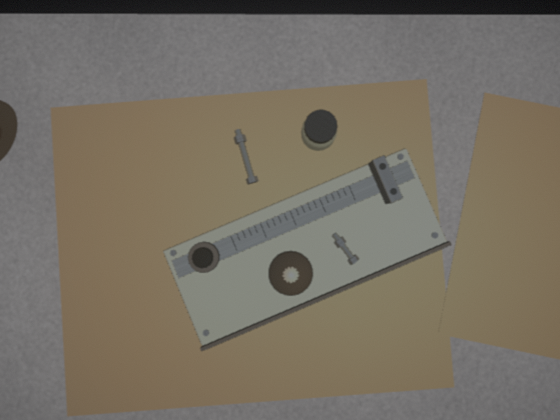

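View pics/wrist0.png

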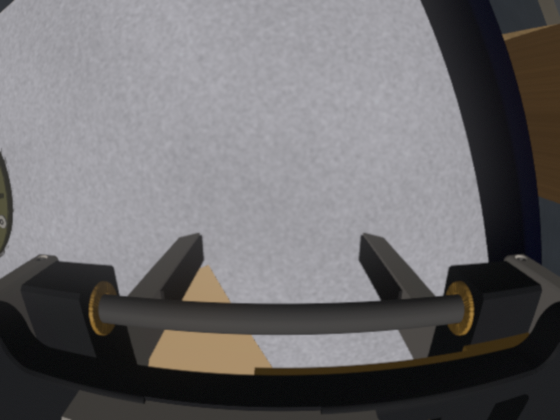

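```bash
cat > h.py <<'E'
import numpy as np,cv2
def ray(c,u,v):
    K=c['intrinsics'];d=np.linalg.solve(K,[u,v,1.]);R,t=c['R'],c['t']
    return -R.T@t, R.T@d
def plane(c,u,v,z):
    o,d=ray(c,u,v);return o+d*(z-o[2])/d[2]
def tri(a,b):
    A=[];B=[]
    M=np.zeros((3,3));q=np.zeros(3)
    for o,d in(a,b):
        d=d/np.linalg.norm(d);P=np.eye(3)-np.outer(d,d);M+=P;q+=P@o
    return np.linalg.solve(M,q)
E
python3 - <<'E'
import pickle,numpy as np,cv2
from h import *
d=pickle.load(open('c0.pkl','rb'))
def blob(c,x0,x1,y0,y1,th):
    g=cv2.cvtColor(c['pixels'],cv2.COLOR_RGB2GRAY)[y0:y1,x0:x1]
    m=(g<th).astype(np.uint8);n,l,s,ce=cv2.connectedComponentsWithStats(m)
    i=1+np.argmax(s[1:,4]);return ce[i]+[x0,y0],s[i]
for th in(25,35,45):
    k1,s1=blob(d['top'],185,222,240,275,th);k2,s2=blob(d['scene'],338,375,235,265,th)
    print(th,k1,s1[2:],k2,s2[2:],tri(ray(d['top'],*k1),ray(d['scene'],*k2)),plane(d['top'],*k1,.052))
for n,(x0,x1,y0,y1) in dict(top=(150,450,130,350),scene=(170,420,160,290)).items():
    im=d[n]['pixels'][y0:y1,x0:x1];im=cv2.resize(im,None,fx=2.5,fy=2.5,interpolation=cv2.INTER_CUBIC);im=np.clip(im*1.5,0,255).astype(np.uint8)
    cv2.imwrite(f'pics/{n}_z.png',im[:,:,::-1])
# board corners in top
c=d['top'];hsv=cv2.cvtColor(c['pixels'],cv2.COLOR_RGB2HSV);print(hsv[320,230],hsv[300,130],hsv[30,30],hsv[215,320])
E
```

```text
Traceback (most recent call last):
ValueError: attempt to get argmax of an empty sequence
```

Run:
```python
import pickle,numpy as np,cv2
from h import *
d=pickle.load(open('c0.pkl','rb'))
for n,(x0,x1,y0,y1) in dict(top=(150,450,130,350),scene=(170,420,160,290)).items():
    im=d[n]['pixels'][y0:y1,x0:x1];im=cv2.resize(im,None,fx=2.5,fy=2.5,interpolation=cv2.INTER_CUBIC);im=np.clip(im*1.5,0,255).astype(np.uint8)
    cv2.imwrite(f'pics/{n}_z.png',im[:,:,::-1])
c=d['top'];hsv=cv2.cvtColor(c['pixels'],cv2.COLOR_RGB2HSV);print(hsv[320,230],hsv[300,130],hsv[30,30],hsv[215,320])
g=cv2.cvtColor(c['pixels'],cv2.COLOR_RGB2GRAY)
print(g[257,180:228]);g2=cv2.cvtColor(d['scene']['pixels'],cv2.COLOR_RGB2GRAY);print(g2[248,335:378])
def blob(c,x0,x1,y0,y1,th):
    g=cv2.cvtColor(c['pixels'],cv2.COLOR_RGB2GRAY)[y0:y1,x0:x1]
    m=(g<th).astype(np.uint8);n,l,s,ce=cv2.connectedComponentsWithStats(m)
    if n<2:return None,None
    i=1+np.argmax(s[1:,4]);return ce[i]+[x0,y0],s[i]
for t1 in(35,42,48):
  for t2 in (15,25,35):
    k1,s1=blob(d['top'],185,222,240,275,t1);k2,s2=blob(d['scene'],338,375,235,265,t2)
    if k1 is None or k2 is None: continue
    print(t1,t2,k1,s1[2:],k2,s2[2:],tri(ray(d['top'],*k1),ray(d['scene'],*k2)),plane(d['top'],*k1,.052),plane(d['scene'],*k2,.052))
```

```text
[ 39  19 137] [ 18  82 128] [  0   4 116] [100  14 111]
[110 109 106 107 106 107 105  94  81  79  78  71  53  44  44  45  46  45
  47  44  45  45  46  46  46  46  45  49  47  49  46  43  50  69  81  82
  83  77  69  82 102 108 108 107 108 110 113 115]
[137 138 137 137 138 137 126  97  85  85  79  53  20   9  11  17  17  19
  21  18  18  18  17  19  19  15  13  14  12  37  71  82 100 136 162 167
 166 166 166 166 165 166 166]
42 15 [203. 248.] [1 1 1] [355.31578947 250.28070175] [16  9 57] [0.52083034 0.17103591 0.04386267] [0.52513735 0.1660848  0.052     ] [0.52415247 0.18080221 0.052     ]
42 25 [203. 248.] [1 1 1] [355.27647059 247.22352941] [ 17  13 170] [0.52101476 0.17002957 0.04990098] [0.52513735 0.1660848  0.052     ] [0.51828032 0.17453643 0.052     ]
42 35 [203. 248.] [1 1 1] [355.2032967  247.24175824] [ 17  13 182] [0.52106019 0.16999327 0.04986496] [0.52513735 0.1660848  0.052     ] [0.518418   0.17450083 0.052     ]
48 15 [201.89928058 257.08273381] [ 20  20 278] [355.31578947 250.28070175] [16  9 57] [0.51101459 0.16963689 0.03912403] [0.51151227 0.16758564 0.052     ] [0.52415247 0.18080221 0.052     ]
48 25 [201.89928058 257.08273381] [ 20  20 278] [355.27647059 247.22352941] [ 17  13 170] [0.51128503 0.1686311  0.04525413] [0.51151227 0.16758564 0.052     ] [0.51828032 0.17453643 0.052     ]
48 35 [201.89928058 257.08273381] [ 20  20 278] [355.2032967  247.24175824] [ 17  13 182] [0.51133178 0.16859501 0.04522065] [0.51151227 0.16758564 0.052     ] [0.518418   0.17450083 0.052     ]
```

View pics/top_z.png

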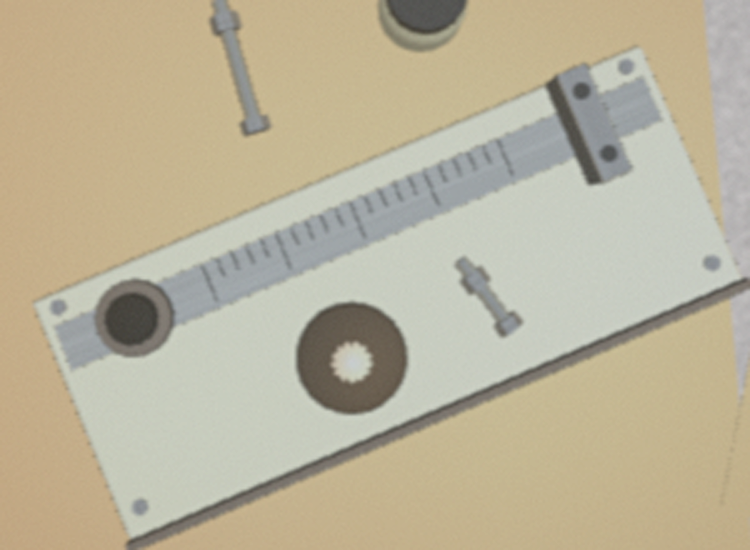

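View pics/scene_z.png

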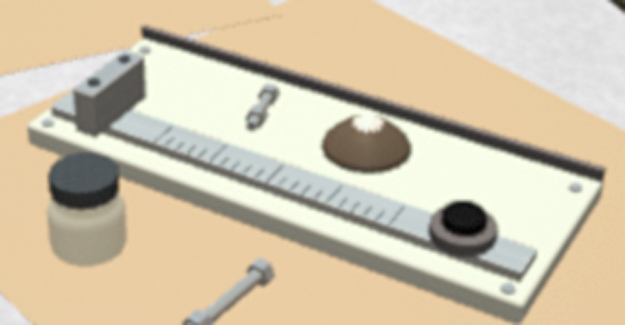

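Run:
```python
import pickle,numpy as np,cv2
from h import *
d=pickle.load(open('c0.pkl','rb'));c=d['top'];s=d['scene']
Z=lambda x,y:((x+.5)/2.5-.5+150,(y+.5)/2.5-.5+130)
S=lambda x,y:((x+.5)/2.5-.5+170,(y+.5)/2.5-.5+160)
g=cv2.cvtColor(c['pixels'],cv2.COLOR_RGB2GRAY)
m=np.zeros_like(g);m[240:275,185:222]=(g[240:275,185:222]<60);n,l,st,ce=cv2.connectedComponentsWithStats(m);i=1+np.argmax(st[1:,4]);k=ce[i];print('key',k,st[i])
key=plane(c,*k,.052)
r=[plane(c,*Z(*p),.03)[:2] for p in((55,325),(72,370),(645,77),(663,120))]
a,b=(r[0]+r[1])/2,(r[2]+r[3])/2
print('rail',a,b,np.linalg.norm(b-a),np.linalg.norm(r[0]-r[1]),'mid',(a+b)/2);u=(b-a)/np.linalg.norm(b-a)
print('u',u,'key',key,'from mid',(key[:2]-(a+b)/2)@u,'lat',np.cross(u,key[:2]-a))
st=np.mean([plane(c,*Z(*p),.07)[:2] for p in((555,78),(587,65),(632,172),(600,184))],0);print('stop',st,'dist',np.linalg.norm(st-key[:2]),'lat',np.cross(u,st-a))
bd=[plane(c,*Z(*p),.02)[:2] for p in((35,302),(638,46))];print('board far edge',bd,np.linalg.norm(bd[1]-bd[0]))
r2=[plane(s,*S(*p),.03)[:2] for p in((515,273),(536,250),(52,107),(72,97))]
print('scene rail',(r2[0]+r2[1])/2,(r2[2]+r2[3])/2)
print('scene key top',plane(s,*S(464,216),.052))
```

```text
key [202.2  257.14] [192 247  21  21 350]
rail [0.49171237 0.21323467] [ 0.64824182 -0.15404799] 0.3992468187629698 0.029845815668947468 mid [0.5699771  0.02959334]
u [ 0.39206186 -0.91993885] key [0.51142852 0.16713194 0.052     ] from mid -0.14948176779364852 lat 6.253031424322333e-05
stop [ 0.62762017 -0.10703588] dist 0.29777255438194555 lat -0.0005390085194293404
board far edge [array([0.51917807, 0.23415889]), array([ 0.68294859, -0.14699823])] 0.41485121809425624
scene rail [0.49542132 0.21409995] [ 0.65245461 -0.14585474]
scene key top [0.51604598 0.17224702 0.052     ]<stdin>:12: DeprecationWarning: Arrays of 2-dimensional vectors are deprecated. Use arrays of 3-dimensional vectors instead. (deprecated in NumPy 2.0)
<stdin>:13: DeprecationWarning: Arrays of 2-dimensional vectors are deprecated. Use arrays of 3-dimensional vectors instead. (deprecated in NumPy 2.0)
```

Call:
{"method": "step_arm", "body": {"targets": [[0, 0, 0, 0, 9.3, 0], [0, 0, 0, 0, 9.3, 0], [0, 0, 0, 0, 9.3, 0], [0, 0, 0, 0, 9.3, 0], [0, 0, 0, 0, 9.1, 0]], "gripper": -1, "squeeze": 10}}

```text
time_s: 0.78
ee_pos: [0.1931, 0.5148, 0.2052]
eef_rot: [-1.571, -0.0, -1.172]
force: [-0.1, 1.4, -0.3]
grip_width: 0.0475
```

```bash
cat >> h.py <<'E'
from scipy.spatial.transform import Rotation as Ro
from station import get_obs,camera
def delta(o,goal):
    R=Ro.from_euler('xyz',o['eef_rot']).as_matrix()
    return R.T@(np.array(goal)-o['ee_pos'])*1000
E
python3 - <<'E'
from h import *
o=get_obs();print(o['time_s'],o['ee_pos'],o['eef_rot'],o['grip_width'],delta(o,[.57,.03,.20]))
E
```

```text
0.775 [0.19309125 0.51484974 0.20520953] [-1.57117297e+00 -3.78186379e-04 -1.17215383e+00] 0.047463798368893216 [593.13384469   5.37390046 159.15393292]
```

Call:
{"method": "step_arm", "body": {"targets": [[49.5, 0, 13, 0, 0, 0], [49.5, 0, 13, 0, 0, 0], [49.5, 0, 13, 0, 0, 0], [49.5, 0, 13, 0, 0, 0], [49.5, 0, 13, 0, 0, 0], [49.5, 0, 13, 0, 0, 0], [49.5, 0, 13, 0, 0, 0], [49.5, 0, 13, 0, 0, 0], [49.5, 0, 13, 0, 0, 0], [49.5, 0, 13, 0, 0, 0], [49.5, 0, 13, 0, 0, 0], [49.5, 0, 13, 0, 0, 0]]}}

```text
time_s: 2.28
ee_pos: [0.5708, 0.0285, 0.2053]
eef_rot: [-1.571, 0.0, -1.167]
force: [0.0, 0.1, 0.6]
grip_width: 0.0004
```

Call:
{"method": "step_arm", "body": {"targets": [[0, 0, 0, 0, 0, 0], [0, 0, 0, 0, 0, 0]]}}

```text
time_s: 2.52
ee_pos: [0.5696, 0.0305, 0.2051]
eef_rot: [-1.572, 0.0, -1.167]
force: [0.4, -0.1, -0.5]
grip_width: 0.0006
```

Run:
```python
from h import *
import pickle
o=get_obs();c=camera('wrist');print(o['time_s'],o['ee_pos'],o['eef_rot'],o['grip_width'])
pickle.dump((o,c),open('c1.pkl','wb'));cv2.imwrite('pics/wrist1.png',np.clip(c['pixels'][:,:,::-1]*1.3,0,255).astype(np.uint8))
```

```text
2.525 [0.56960489 0.03045011 0.2051032 ] [-1.57150197e+00  4.84371518e-04 -1.16701908e+00] 0.0005507908987339254
```

View pics/wrist1.png

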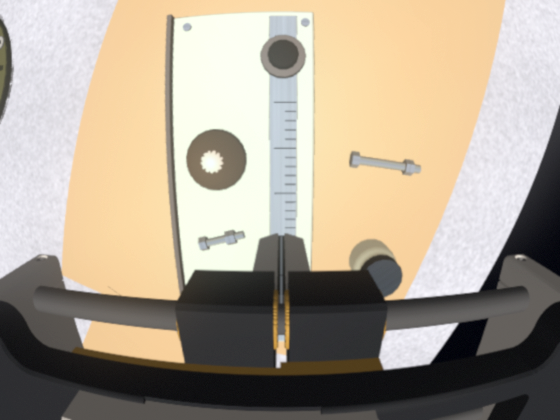

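```bash
cat >> h.py <<'E'
def wplane(o,c,u,v,z):
    K=c['intrinsics'];dx,dy=u-K[0,2],v-K[1,2];r=np.hypot(dx,dy);th=r/K[0,0]
    d=np.array([np.sin(th)*dx/r,np.sin(th)*dy/r,np.cos(th)]);T=c['tool_from_camera']
    R=Ro.from_euler('xyz',o['eef_rot']).as_matrix()
    O=R@T[:3,3]+o['ee_pos'];D=R@T[:3,:3]@d
    return O+D*(z-O[2])/D[2]
E
python3 - <<'E'
from h import *
import pickle
o,c=pickle.load(open('c1.pkl','rb'))
g=cv2.cvtColor(c['pixels'],cv2.COLOR_RGB2GRAY);print(g[54,255:315])
for th in(45,55):
    m=np.zeros_like(g);m[30:80,258:310]=g[30:80,258:310]<th;n,l,st,ce=cv2.connectedComponentsWithStats(m);i=1+np.argmax(st[1:,4]);print(th,ce[i],st[i],wplane(o,c,*ce[i],.052))
for a,b,y in((269.5,297.5,20),(272.5,298.5,150),(273,297,220)):
    A,B=wplane(o,c,a,y,.03),wplane(o,c,b,y,.03);print(A[:2],B[:2],'mid',(A+B)[:2]/2,np.linalg.norm(A-B))
E
```

```text
[197 197 197 197 186 148 119 116 116 116 116 112  95  74  66  66  66  67
  66  65  65  66  66  65  66  66  66  66  65  65  65  65  65  65  65  64
  64  65  64  64  63  63  64  81 107 114 114 113 113 114 137 175 192 196
 196 196 192 180 161 156]Traceback (most recent call last):
  File "<stdin>", line 6, in <module>
    return _wrapfunc(a, 'argmax', axis=axis, out=out, **kwds)
    return bound(*args, **kwds)
ValueError: attempt to get argmax of an empty sequence
```

Run:
```python
from h import *
import pickle
o,c=pickle.load(open('c1.pkl','rb'))
g=cv2.cvtColor(c['pixels'],cv2.COLOR_RGB2GRAY)
for th in(80,90):
    m=np.zeros_like(g);m[30:80,258:310]=g[30:80,258:310]<th;n,l,st,ce=cv2.connectedComponentsWithStats(m);i=1+np.argmax(st[1:,4]);print(th,ce[i],st[i],wplane(o,c,*ce[i],.052))
u=np.array([.39206,-.91994])
for y in (20,110,150,190,220):
    row=g[y,255:320].astype(int);print(y,row.tolist())
for a,b,y in((269.5,297.5,20),(272.5,298.5,150),(273,297,220)):
    A,B=wplane(o,c,a,y,.03),wplane(o,c,b,y,.03);print(A[:2],B[:2],'mid',(A+B)[:2]/2,np.linalg.norm(A-B))
    M=(A+B)[:2]/2-[.56998,.02959];print('lat vs top line',M[0]*.91994+M[1]*.39206)
```

```text
80 [282.72133527  54.01596517] [268  40  30  29 689] [0.51245754 0.16618107 0.052     ]
90 [282.83977901  54.01243094] [268  40  31  29 724] [0.5125663  0.16623188 0.052     ]
20 [198, 198, 197, 197, 197, 197, 197, 197, 197, 197, 197, 197, 197, 190, 168, 157, 155, 155, 156, 157, 155, 154, 155, 156, 156, 156, 157, 160, 162, 161, 159, 157, 155, 154, 155, 155, 156, 157, 156, 155, 155, 162, 181, 194, 195, 188, 164, 147, 140, 140, 140, 140, 141, 152, 173, 190, 188, 171, 152, 165, 172, 173, 173, 172, 173]
110 [198, 198, 197, 198, 197, 197, 197, 197, 197, 197, 197, 197, 195, 185, 165, 158, 158, 159, 161, 162, 162, 161, 161, 163, 161, 159, 159, 159, 159, 155, 147, 141, 140, 138, 138, 138, 140, 142, 142, 141, 144, 153, 167, 190, 197, 197, 197, 197, 197, 197, 198, 197, 197, 197, 197, 197, 195, 185, 169, 160, 169, 176, 177, 177, 177]
150 [196, 197, 197, 196, 196, 196, 197, 196, 196, 196, 196, 197, 196, 193, 181, 165, 157, 157, 159, 160, 161, 161, 160, 160, 159, 157, 158, 158, 159, 160, 159, 158, 158, 157, 157, 157, 157, 159, 160, 159, 160, 167, 186, 196, 197, 197, 197, 197, 197, 197, 197, 198, 
[... 430 characters left out ...]
196, 196, 197, 197, 196, 197, 197, 191, 175, 161, 156, 155, 155, 156, 157, 156, 157, 157, 156, 155, 156, 158, 160, 157, 149, 144, 143, 143, 143, 143, 143, 144, 145, 146, 158, 180, 194, 196, 196, 196, 196, 196, 196, 196, 196, 196, 197, 196, 196, 191, 175, 156, 162, 171, 173, 173, 172, 172, 173]
[0.48144671 0.20233485] [0.50955878 0.21443521] mid [0.49550274 0.20838503] 0.030605674186017607
lat vs top line 0.0015837725205624237
[0.54204882 0.06883989] [0.56807907 0.08000778] mid [0.55506395 0.07442384] 0.028324831686413893
lat vs top line 0.003855678423700555
[ 0.57329274 -0.00390711] [0.59839616 0.00680962] mid [0.58584445 0.00145125] 0.027295245762878045
lat vs top line 0.0035622641098843645
```

Call:
{"method": "step_arm", "body": {"targets": [[27, 20, 0.5, 0, 0, 0], [27, 25, 0.5, 0, 0, 0], [27, 25, 0, 0, 0, 0], [26, 25, 0, 0, 0, 0], [0, 15, 0, 0, 0, 0], [0, 15, 0, 0, 0, 0], [0, 12, 0, 0, 0, 0], [0, 0, 0, 0, 0, 0], [0, 0, 0, 0, 0, 0]]}}

```text
time_s: 3.7
ee_pos: [0.6133, -0.0677, 0.0692]
eef_rot: [-1.57, -0.001, -1.166]
force: [0.4, -0.1, 0.1]
grip_width: 0.001
```

Run:
```python
from h import *
o=get_obs();print(o['time_s'],o['ee_pos'],o['eef_rot'],o['force'],delta(o,[.6125,-.0676,.038]),delta(o,[.5125,.167,.038]))
c=camera('scene');im=c['pixels'][150:300,160:420];cv2.imwrite('pics/s2.png',cv2.resize(np.clip(im[:,:,::-1]*1.5,0,255).astype(np.uint8),None,fx=3,fy=3))
```

```text
3.7 [ 0.61328669 -0.06766693  0.06915879] [-1.56997644e+00 -5.13574908e-04 -1.16649132e+00] [ 0.37450288 -0.0699551   0.08384721] [-0.38700803 31.15801122 -0.72248303] [-255.41057718   31.02732395   -0.37305302]
```

View pics/s2.png

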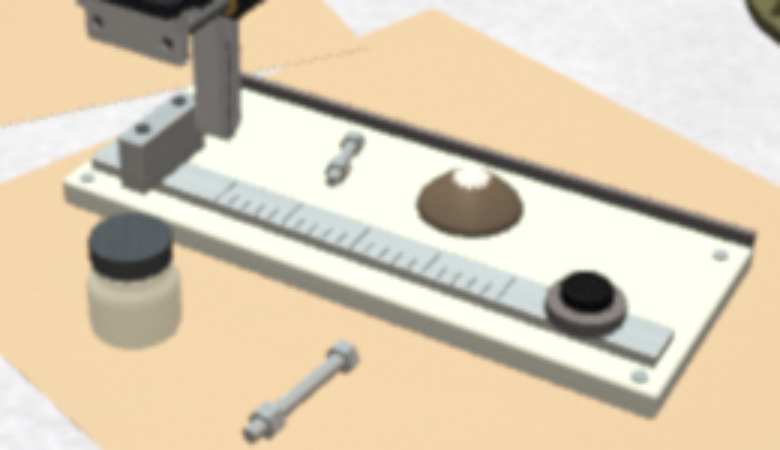

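Fingertips hang just key-side of the stop (around pixel 220,130 in the crop), clear of it, over the rail line. Descending.

Call:
{"method": "step_arm", "body": {"targets": [[0, 10, 0, 0, 0, 0], [0, 10, 0, 0, 0, 0], [0, 8, 0, 0, 0, 0], [0, 3, 0, 0, 0, 0], [0, 0, 0, 0, 0, 0], [0, 0, 0, 0, 0, 0]]}}

```text
time_s: 4.5
ee_pos: [0.6132, -0.068, 0.0378]
eef_rot: [-1.57, -0.0, -1.167]
force: [0.6, 0.7, 0.6]
grip_width: 0.0005
```

Run:
```python
from h import *
o=get_obs();print(o['time_s'],o['ee_pos'],o['eef_rot'],o['force'],delta(o,[.6125,-.0676,.038]),delta(o,[.5125,.167,.038]))
c=camera('scene');im=c['pixels'][150:300,160:420];cv2.imwrite('pics/s3.png',cv2.resize(np.clip(im[:,:,::-1]*1.5,0,255).astype(np.uint8),None,fx=3,fy=3))
```

```text
4.5 [ 0.61318532 -0.06797087  0.03775848] [-1.57039108e+00 -2.87366029e-04 -1.16689884e+00] [0.61635578 0.6569874  0.55637518] [-0.61029177 -0.24188714 -0.48432851] [-2.55634005e+02 -3.15072840e-01 -2.38904368e-01]
```

View pics/s3.png

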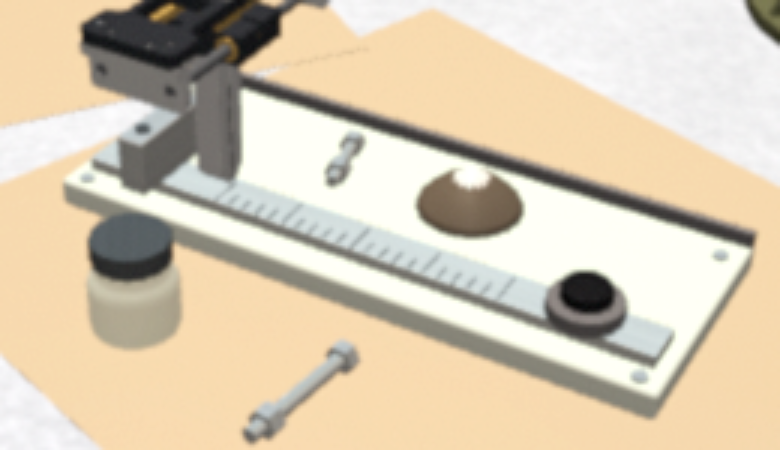

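Call:
{"method": "step_arm", "body": {"targets": [[-15, 0, 0, 0, 0, 0], [-15.5, 0, 0, 0, 0, 0], [-15.5, 0, 0, 0, 0, 0], [-15.5, 0, 0, 0, 0, 0], [-15.5, 0, 0, 0, 0, 0], [-15.5, 0, 0, 0, 0, 0], [-15.5, 0, 0, 0, 0, 0], [-15.5, 0, 0, 0, 0, 0], [-15.5, 0, 0, 0, 0, 0], [-15.5, 0, 0, 0, 0, 0], [-15.5, 0, 0, 0, 0, 0], [-15.5, 0, 0, 0, 0, 0]]}}

```text
time_s: 6.05
ee_pos: [0.5397, 0.1036, 0.0375]
eef_rot: [-1.571, -0.0, -1.167]
force: [0.4, 0.2, 0.4]
grip_width: 0.0005
```

Run:
```python
from h import *
o=get_obs();print(o['time_s'],o['ee_pos'],o['eef_rot'],o['force'],delta(o,[.5125,.167,.038]))
c=camera('scene');im=c['pixels'][150:300,160:420];cv2.imwrite('pics/s4.png',cv2.resize(np.clip(im[:,:,::-1]*1.5,0,255).astype(np.uint8),None,fx=3,fy=3))
```

```text
6.05 [0.5396844  0.10360733 0.03746561] [-1.57076375e+00 -1.46682530e-05 -1.16685678e+00] [0.41204347 0.17922633 0.36879749] [-68.97546086  -0.53540618  -0.0804735 ]
```

View pics/s4.png

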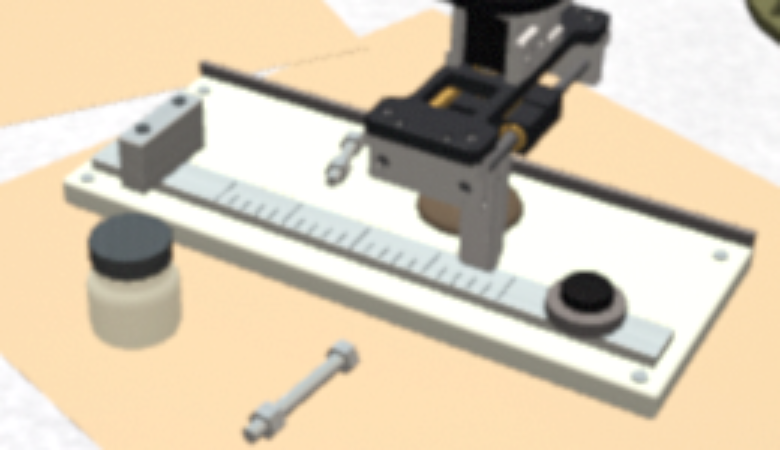

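Stroke complete, the tip sits over the rail just before the last long tick, short of the key. Now up and over.

Call:
{"method": "step_arm", "body": {"targets": [[0, -15, 0, 0, 0, 0], [0, -15, 0, 0, 0, 0], [-5, -2, 0, 0, 0, 0], [-16, 0, 0, 0, 0, 0], [-16, 0, 0, 0, 0, 0], [-16, 0, 0, 0, 0, 0], [-16, 0, 0, 0, 0, 0], [0, 0, 0, 0, 0, 0], [0, 0, 0, 0, 0, 0]]}}

```text
time_s: 7.22
ee_pos: [0.5131, 0.166, 0.0694]
eef_rot: [-1.571, -0.0, -1.167]
force: [-0.3, 1.1, -0.1]
grip_width: 0.0004
```

Run:
```python
from h import *
o=get_obs();print(o['time_s'],o['ee_pos'],o['eef_rot'],o['force'],delta(o,[.5125,.167,.052]))
c=camera('scene');im=c['pixels'][150:300,160:420];cv2.imwrite('pics/s5.png',cv2.resize(np.clip(im[:,:,::-1]*1.5,0,255).astype(np.uint8),None,fx=3,fy=3))
c=camera('wrist');cv2.imwrite('pics/w5.png',np.clip(c['pixels'][:,:,::-1]*1.5,0,255).astype(np.uint8))
```

```text
7.225 [0.5130687  0.16600337 0.06944056] [-1.57077148e+00 -1.05570835e-04 -1.16673325e+00] [-0.29472997  1.10223105 -0.10014929] [-1.14180103 17.44043528 -0.13150346]
```

View pics/s5.png

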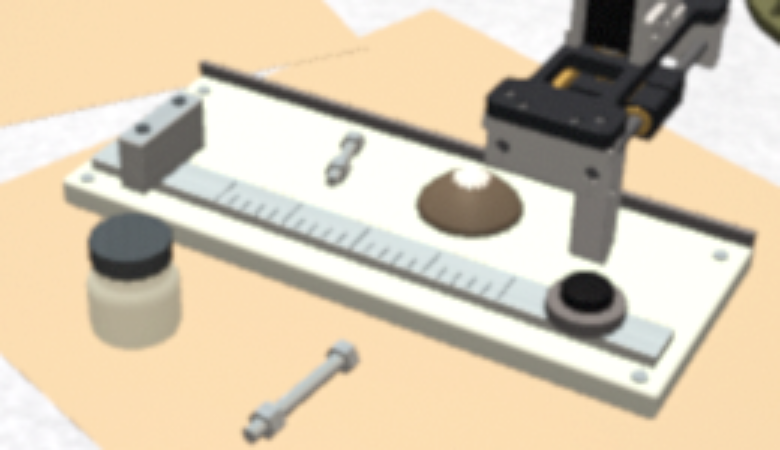

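View pics/w5.png

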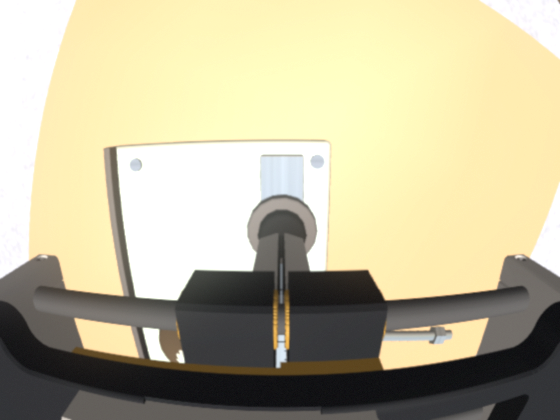

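Wrist view: finger pair centred on the collar (282,228). Descend to near contact.

Call:
{"method": "step_arm", "body": {"targets": [[-1, 6, 0, 0, 0, 0], [0, 6, 0, 0, 0, 0], [0, 3, 0, 0, 0, 0], [0, 0, 0, 0, 0, 0], [0, 1, 0, 0, 0, 0], [0, 1, 0, 0, 0, 0], [0, 0, 0, 0, 0, 0], [0, 0, 0, 0, 0, 0]]}}

```text
time_s: 8.32
ee_pos: [0.5126, 0.167, 0.0525]
eef_rot: [-1.571, 0.0, -1.167]
force: [0.3, 0.2, -0.0]
grip_width: 0.0006
```

Call:
{"method": "step_arm", "body": {"targets": [[0, 1, 0, 0, 0, 0], [0, 1, 0, 0, 0, 0], [0, 0, 0, 0, 0, 0], [0, 0, 0, 0, 0, 0]]}}

```text
time_s: 8.82
ee_pos: [0.5127, 0.167, 0.0505]
eef_rot: [-1.571, -0.0, -1.167]
force: [-1.1, -0.2, 1.7]
grip_width: 0.0002
```

Call:
{"method": "step_arm", "body": {"targets": [[0, 1, 0, 0, 0, 0], [0, 1, 0, 0, 0, 0], [0, 0, 0, 0, 0, 0], [0, 0, 0, 0, 0, 0]]}}

```text
time_s: 9.32
ee_pos: [0.5127, 0.1671, 0.0485]
eef_rot: [-1.571, -0.0, -1.167]
force: [0.6, -0.0, 2.7]
grip_width: 0.0002
```

Call:
{"method": "step_arm", "body": {"targets": [[0, 1, 0, 0, 0, 0], [0, 0.8, 0, 0, 0, 0], [0, 0, 0, 0, 0, 0], [0, 0, 0, 0, 0, 0]]}}

```text
time_s: 9.82
ee_pos: [0.5127, 0.1671, 0.0467]
eef_rot: [-1.571, -0.0, -1.167]
force: [-0.7, -0.4, 3.7]
grip_width: 0.0005
```

Call:
{"method": "step_arm", "body": {"targets": [[0, 0.5, 0, 0, 0, 0], [0, 0, 0, 0, 0, 0], [0, 0, 0, 0, 0, 0], [0, 0, 0, 0, 0, 0]]}}

```text
time_s: 10.32
ee_pos: [0.5127, 0.167, 0.0463]
eef_rot: [-1.571, -0.0, -1.167]
force: [0.7, 0.2, 5.5]
grip_width: 0.0006
```

Call:
{"method": "step_arm", "body": {"targets": [[0, 0.4, 0, 0, 0, 0], [0, 0, 0, 0, 0, 0], [0, 0, 0, 0, 0, 0], [0, 0, 0, 0, 0, 0]]}}

```text
time_s: 10.82
ee_pos: [0.5127, 0.167, 0.0462]
eef_rot: [-1.57, -0.0, -1.167]
force: [-1.0, -0.2, 8.6]
grip_width: 0.0007
```

Run:
```python
from h import *
for i in range(3):
    o=get_obs();print(o['time_s'],o['ee_pos'],o['force'])
    c=camera('scene')
im=c['pixels'][150:300,160:420];cv2.imwrite('pics/s6.png',cv2.resize(np.clip(im[:,:,::-1]*1.5,0,255).astype(np.uint8),None,fx=3,fy=3))
```

```text
10.825 [0.51269969 0.16704131 0.04616598] [-1.01925712 -0.15085653  8.62047928]
10.875 [0.5126872  0.16703235 0.04617778] [-1.46052462 -0.33741917  9.35726818]
10.925 [0.51271062 0.16704263 0.04618311] [-1.90429705 -1.40477547  8.18451357]
```

View pics/s6.png

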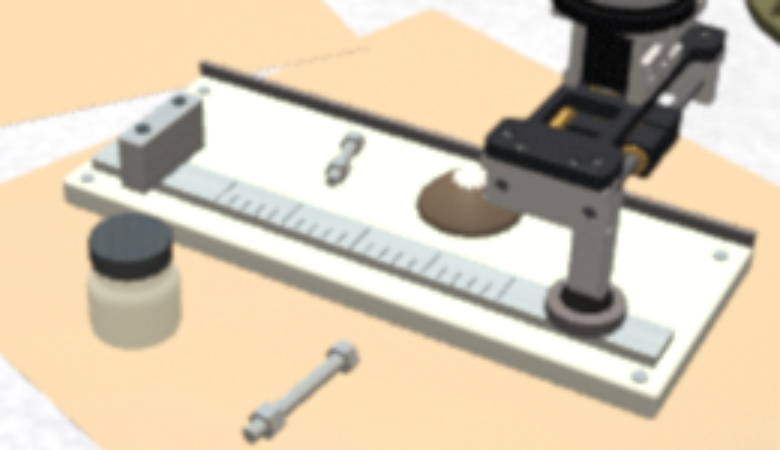

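The key is bottomed out: the force climbed steeply to about 8.5 N, well under 30 N, with the tip at 0.0462 m. The picture shows the fingers centred on the key and the bystanders unmoved.

Run:
```python
from station import job
print(job.hand_in())
```

```text
the job is handed in; nothing more can be done
None
```

I ran the closed fingertips along the rail in one stroke, pressed the key fully down, and handed the job in with it still held. The hand-in reported no verdict.

- **Stroke:** it went from about 45 mm to about 231 mm from the stop's centre. The tips stayed about 8 mm above the rail and, at both ends of the stroke, within a few millimetres of its centre line.
- **Press:** the tips came up over the key, then pressed it in small steps. The tip dropped from about 52 mm to 46.2 mm, which is close to the full 6 mm of travel. The force climbed to about 8 to 9 N once the key bottomed out, well under the 30 N limit.
- **Bystanders:** in the last scene picture the shell, bolts and jar looked unmoved. I judged that by eye and did not measure it.
- **Disagreement:** the scene camera placed the key and rail 4 to 8 mm away from the top camera's position. The wrist camera agreed with the top view to within about 4 mm, so I used those two.
- **Time:** the clock stood at about 11 s before hand-in, against the 45 s limit.

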